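# Roll a steel column into its V-cradle

### The arm

A 6-joint arm with a two-finger parallel gripper is mounted at the origin on the work surface. World frame = base frame: x ahead of the robot, y to its left, z up, the work surface at z = 0. Lengths are in m, angles in rad, forces in N, time in s.
With the tool pointing down it reaches from about 0.3 to 1 m from the base axis. Payload 5.1 kg.
Tool frame: the origin (TCP) lies at the very end of the fingers, on their centre line; the grasp point (between the pads) lies ctrl.pinch_z behind it (ctrl.pinch_z is the distance from the TCP to the grasp point, in m); z points along the fingers, y is the direction in which the jaws open and shut (so a half turn about z gives the same grasp; the last joint's range is limited). The gripper opens to 95 mm and grips with 3 to 60 N. Pads are 20 mm wide; open, the fingers measure 119 mm over their backs; the gripper's body (75 mm by 180 mm) begins 59 mm behind the grasp point.
Start: joints at [-1.375, 0.124, 1.65, -0, 1.367, -0.083], TCP at [0.179, -0.625, 0.215] pointing down, gripper open.
Joint ranges: [-2.61, 2.61], [-1.02, 2.33], [0.03, 2.71], [-1.35, 4.49], [0.32, 2.68], [-2.91, 2.91]. Speed limits (rad/s): [2.57, 2.57, 3.14, 3.14, 3.14, 3.14].

### API

Orientations are given as a unit quaternion [x, y, z, w].
In Python, from station import ctrl gives the robot as it stands.
- The arm moves only by the tool drive_tool, never from a script. Its arguments are lists of equal length, an entry for each row: "offset": the shift along the world's x, y, z scaled (see below), a list of three; "rotation": the turn, a rotation vector about the world's x, y, z scaled (see below), a list of three. A call has 1 to 5 rows; each row is the pose to reach, as a shift and turn from the pose commanded when the call began, turning the shorter way round; what a row does not reach only later rows make up. The controller multiplies each number of a shift by 0.08 m and each number of a turn by 180 degrees. A row lasts 1/8 s, in which the tool goes at most 62.5 mm and 10.7 degrees, less where a joint would pass 70% of its speed; a pose out of reach is approached as far as the arm can. A call with a number of a shift or a turn outside -1 to 1 is refused whole. A call with a gripper value outside its range is refused whole. "grip" is the opening, from 0 (shut) to 1 (fully open), set as the call begins (left out, the last holds). The fingers move at their own pace and stop on an object; "newtons" is the grip in N (left out, the last holds). Time passes only in rows, so rows that repeat a pose let the fingers close. It gives the time, the measured TCP pose, the force and the opening at its end, in the units of the state.
- ctrl.sense(): the state, without advancing time (a new reading comes with each control period).
- ctrl.get_image(name): name is "side" or "top"; returns (picture, depth): 384x512x3 uint8, red, green, blue; 384x512 float32, m along the optical axis (not along the pixel's ray), 0 where there is no reading.
- ctrl.get_calibration(name): a dict with "K" (3x3 intrinsics, pixels), "dist" ([k1, k2, p1, p2, k3] as OpenCV has them; the pictures are not rectified), "position" and "rotation" of the camera in the world. Camera axes: x right, y down, z forward; pixel columns grow to the right and rows downward; lengths in m; the calibration is good to about 2 mm. A picture is of the moment at which its call begins. get_calibration takes no time and is no camera call.
- ctrl.job_done(): hands the job in, once; it reports no verdict.
The state is a dict: "t": time; "qpos": joint angles; "qd": joint speeds; "joint_efforts": joint torques, N m; "tcp_pos": TCP position; "eef_rot": TCP orientation; "force": force on the tool from outside, world axes, zero at the start; "torque": the same for the moment, N m; "opening": opening from 0.0 (shut) to 1.0 (fully open).
Only numpy, scipy, OpenCV 4.12 (cv2) and the standard library are available. Lean on these libraries where they do the work, as an engineer would, in place of code of your own. Each camera call takes 0.05 s, during which the arm holds its last target. There are 200 camera calls.

### The job

Roll the large steel column across the bench and up the cradle's ramp with your fingertips until it drops into the V groove, then push it endways along the groove until its end butts against the end stop. The column is only to be pushed: do not pick it up, and leave the other things on the bench where they are. Finish clear of everything.

Things in the scene. Friction and masses are not known exactly. Their poses are not given: they have to be found in the camera images.
- column: Column to be rolled: smooth stainless-steel cylinder lying on the bench on the cradle's ramp side, 40 mm in diameter, 130 mm long with its end caps (each 30 mm in diameter, 8 mm long), 0.3 to 0.65 kg, friction about 0.35. Origin on its axis, mid length, 20 mm above the bench; own x along the axis; y, z turn as it rolls. Starts 150 to 240 mm from the groove, askew by up to 0.25 rad.
- cradle: White V-cradle fixed to the bench, 230 mm long (x = -115 to 115 mm). Origin on the bench under the groove's bottom, mid length; own x along the groove towards the end stop, z up; the ramp is on the -y side. The end at -x is open. Column seated in the groove: axis at y = -3 mm, 27 mm above the bench; against the stop: its origin at x = 40 mm.
- crest (a point): Mid-length point of the crest between ramp and groove: 14 mm above the bench, at the cradle's y = -21 mm. On its -y side the ramp slopes down at 15 degrees to bench level at y = -73 mm.
- v_bottom (a point): Bottom of the V groove at mid length, 2 mm above the bench, at the cradle's y = 0. From it the groove rises at 30 degrees to the crest (-y side) and at 45 degrees to a back wall 38 mm high (y = 36 to 48 mm).
- stop_face (a point): Point on the face of the end stop that the column's end must meet, above the groove's bottom, 25 mm above the bench. The stop is a fixed plate 42 mm high, at the cradle's x = 105 to 115 mm, y = -27 to 48 mm.
- guard_column: Bystander: small steel column lying on the bench behind the cradle, 20 mm in diameter, 60 mm long. Origin on its axis, mid length.
- wash_bottle: Bystander: white wash bottle with a pointed nozzle, 62 mm in diameter, 183 mm tall, upright behind the cradle. Origin at the centre of its base.
- petri_dish: Bystander: closed petri dish, 92 mm in diameter, 16 mm high, on the far side of the column's path. Origin at the centre of its base.
- amber_jar: Bystander: amber jar with white cap, 54 mm in diameter, 65 mm tall, on the near (robot) side of the column's path. Origin at the centre of its base.
- sample_jar: Bystander: white jar, 60 mm in diameter, 75 mm tall, upright, well behind the cradle. Origin at the centre of its base.
- tape_dispenser: Bystander: black tape dispenser with a white roll, about 85 mm long, 45 mm wide and 80 mm high, to the right of the column. Origin at the centre of its base.
Mind the look-alikes: they are no part of the job. Leave any blue or pink look-alike of the column alone.

How it is judged:
By the outcome, as a careful person would: the job done as asked, in the order asked, and still so for the second after the job is handed in, with the robot touching nothing.
It also fails if it takes over 51 s, if anything falls off the work surface, if the arm or the gripper's body presses on something with over 40 N, if the wrist force passes 120 N, or if a joint passes its speed limit or range.

## Working session

There is one attempt and no reset: what is moved stays moved. The work goes in short steps, Python scripts to look and compute and a tool call to move; the robot and the scene stay as the last step left them, time stands still between calls to the robot, and variables do not carry over. Pictures are saved under pics/ and viewed, about 8 in all and at most 12, crops included, and the job is handed in when it is done.

Besides the shell and the picture viewer there is one more tool, called after "Call:" as name(argument=value, ...), one argument or row to a line, values as JSON. drive_tool: Moves the arm, as the interface text tells. Shifts and turns lie within -1 to 1; 1 stands for 0.08 m of shift or 180 degrees of turn. Its arguments: {"type":"object","properties":{"offset":{"type":"array"},"rotation":{"type":"array"},"grip":{"type":"number"},"newtons":{"type":"number"}},"required":["offset","rotation"]}

```bash
ls; mkdir -p pics
cat > h.py <<'E'
import numpy as np, cv2
from station import ctrl
def grab(n,f=None):
    im,d=ctrl.get_image(n)
    if f: cv2.imwrite('pics/'+f,cv2.cvtColor(im,cv2.COLOR_RGB2BGR))
    return im,d,ctrl.get_calibration(n)
def rays(px,c):
    px=np.asarray(px,float).reshape(-1,1,2)
    u=cv2.undistortPoints(px,np.array(c['K'],float),np.array(c['dist'],float)).reshape(-1,2)
    r=np.array(c['rotation'],float)
    if r.size==4:
        from scipy.spatial.transform import Rotation as R; r=R.from_quat(r).as_matrix()
    return np.c_[u,np.ones(len(u))]@r.T, np.array(c['position'],float)
def onplane(px,c,z):
    v,p=rays(px,c); return p+v*((z-p[2])/v[:,2])[:,None]
def bydepth(px,d,c):
    v,p=rays(px,c); px=np.asarray(px,int).reshape(-1,2)
    return p+v*d[px[:,1],px[:,0]][:,None]
E
python3 - <<'E'
from h import *
for n in('top','side'):
    im,d,c=grab(n,n+'0.png'); print(n,c)
    np.savez('pics/'+n+'0.npz',im=im,d=d)
s=ctrl.sense();print(s,ctrl.pinch_z)
E
```

```text
pics
top {'K': array([[416.63267548,   0.        , 261.99524762],
       [  0.        , 416.63267548, 187.9849656 ],
       [  0.        ,   0.        ,   1.        ]]), 'dist': array([-0.03325565,  0.        ,  0.        ,  0.        ,  0.        ]), 'position': array([0.43980022, 0.00574554, 1.15296445]), 'rotation': array([ 0.71124437, -0.69999303,  0.04428257, -0.04669321])}
side {'K': array([[363.82547612,   0.        , 249.27560894],
       [  0.        , 363.82547612, 196.13460414],
       [  0.        ,   0.        ,   1.        ]]), 'dist': array([-0.00336952,  0.        ,  0.        ,  0.        ,  0.        ]), 'position': array([0.25136173, 0.69404916, 0.77600888]), 'rotation': array([-0.20326012,  0.89843164, -0.38159484,  0.0767547 ])}
{'t': 0.1, 'qpos': array([-1.37463005e+00,  1.24429900e-01,  1.65152480e+00, -8.37987109e-06,
        1.36752254e+00, -8.25972197e-02]), 'qd': array([-1.00611701e-03,  8.84866587e-05, -3.47521855e-03,  8.21682326e-04,
        2.48354289e-04, -1.73586166e-04]), 'joint_efforts': array([ 4.43010404e-04, -4.18880153e+01, -3.61096466e+01,  7.77779217e-02,
        4.61914460e-02, -5.84558757e-05]), 'tcp_pos': array([ 0.17871598, -0.62434162,  0.21352392]), 'eef_rot': array([ 9.90301522e-01,  1.38931666e-01, -5.75752667e-05, -9.40543053e-04]), 'force': array([-0.24261797,  0.50233083, -0.21427749]), 'torque': array([ 0.02297476, -0.0377522 ,  0.00346655]), 'opening': 0.9981096096033644} 0.0188
```

View pics/top0.png

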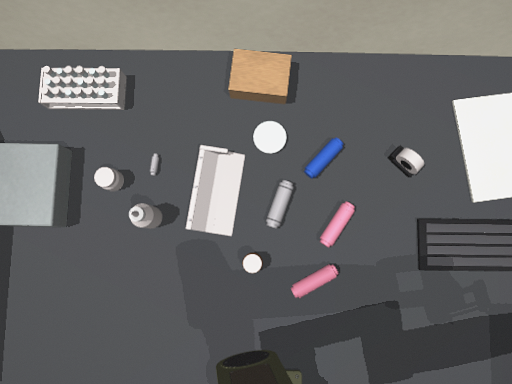

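View pics/side0.png

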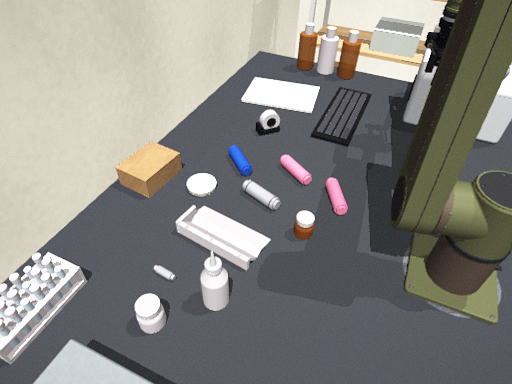

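Top view: steel column at (280,204), cradle at (216,190) with its ramp to the right and the stop at the image top (213,150). Candidates for the column: grey (280,204), blue (324,157), pink (337,224), dark pink (314,281) and the small guard column (155,164). I choose the grey one, which is large and steel-coloured and lies on the ramp side, and will check it in a crop.

Run:
```python
from h import *
z=np.load('pics/top0.npz');im,d=z['im'],z['d'];c=ctrl.get_calibration('top')
cr=im[110:290,160:360];cv2.imwrite('pics/crop.png',cv2.cvtColor(cv2.resize(cr,None,fx=3.3,fy=3.3,interpolation=cv2.INTER_CUBIC),cv2.COLOR_RGB2BGR))
ys,xs=np.mgrid[130:250,170:310];px=np.c_[xs.ravel(),ys.ravel()]
P=bydepth(px,d,c); C=im[px[:,1],px[:,0]].astype(int)
print('bench z',np.median(P[C.max(1)<50][:,2]))
# column: pixels above bench right of x=262
ok=(px[:,0]>262)&(px[:,0]<298)&(px[:,1]>172)&(px[:,1]<235)&(P[:,2]>.008)&(C.max(1)>50)
q=px[ok].astype(np.float32);print('col',len(q),cv2.minAreaRect(q),'maxz',np.percentile(P[ok][:,2],[50,90,98]))
r=cv2.boxPoints(cv2.minAreaRect(q));print(onplane(r,c,.02).round(4))
v=P[ok][:,:2];m=v.mean(0);u=np.linalg.svd(v-m,full_matrices=0)[2][0];print('mean',m,'dir',u,np.ptp((v-m)@u))
ok=(px[:,0]<250)&(P[:,2]>.006)&(C.min(1)>90)
q=px[ok].astype(np.float32);print('crad',cv2.minAreaRect(q))
r=cv2.boxPoints(cv2.minAreaRect(q));print(onplane(r,c,.02).round(4))
for k,(a,b) in enumerate([(.006,.011),(.011,.016),(.030,.0395),(.0395,.05)]):
    s=ok&(P[:,2]>a)&(P[:,2]<b);v=P[s];print(a,b,s.sum(),v.mean(0).round(4),v.min(0).round(4),v.max(0).round(4))
# depth profile across row 190
for x in range(182,250,3): print(x,P[(px[:,0]==x)&(px[:,1]==195)][0].round(4),im[195,x])
```

```text
bench z -0.0019169103881326865
col 693 ((278.3974609375, 203.40985107421875), (46.77372360229492, 29.3905086517334), 86.3086166381836) maxz [0.03541601 0.03990321 0.04259052]
[[ 6.058e-01  1.050e-02  2.000e-02]
 [ 6.123e-01 -7.010e-02  2.000e-02]
 [ 4.845e-01 -7.920e-02  2.000e-02]
 [ 4.781e-01  3.000e-04  2.000e-02]]
mean [ 0.54137101 -0.03422099] dir [ 0.94255812 -0.33404221] 0.1775900511189851
crad ((213.1972198486328, 189.8902587890625), (42.73929977416992, 84.70702362060547), 10.459909439086914)
[[0.4746 0.2193 0.02  ]
 [0.7062 0.1857 0.02  ]
 [0.6859 0.0682 0.02  ]
 [0.4556 0.1046 0.02  ]]
0.006 0.011 876 [0.5774 0.1245 0.0085] [0.462  0.0711 0.006 ] [0.6884 0.1735 0.011 ]
0.011 0.016 560 [0.5725 0.1372 0.013 ] [0.4643 0.0907 0.011 ] [0.6876 0.1808 0.0159]
0.03 0.0395 560 [0.5854 0.1848 0.0355] [0.4734 0.1078 0.03  ] [0.6947 0.2123 0.0395]
0.0395 0.05 152 [0.6397 0.1642 0.0413] [0.4731 0.1076 0.0395] [0.6972 0.2089 0.0462]
182 [ 0.5659  0.2339 -0.001 ] [87 89 92]
185 [0.5657 0.2248 0.0023] [86 89 91]
188 [ 0.5662  0.2172 -0.0015] [87 88 92]
191 [0.5661 0.2084 0.0007] [165 159 159]
194 [0.5626 0.1944 0.0337] [242 239 239]
197 [0.5628 0.1864 0.033 ] [178 171 170]
200 [0.5637 0.1793 0.0265] [192 185 183]
203 [0.5644 0.1719 0.0212] [191 185 183]
206 [0.5652 0.1646 0.0146] [192 185 184]
209 [0.5661 0.1571 0.0085] [192 185 184]
212 [5.671e-01 1.498e-01 4.000e-04] [235 230 229]
215 [0.5666 0.1408 0.0057] [235 230 229]
218 [0.5659 0.1316 0.0138] [235 231 229]
221 [0.5666 0.1239 0.008 ] [236 231 230]
224 [0.5663 0.1152 0.0122] [236 231 230]
227 [0.5667 0.1071 0.0101] [235 230 229]
230 [0.5669 0.099  0.0088] [236 231 230]
233 [5.68e-01 9.13e-02 2.00e-04] [236 231 229]
236 [ 0.5683  0.083  -0.0006] [237 233 231]
239 [ 0.5684  0.0747 -0.0008] [77 79 83]
242 [ 0.5686  0.0663 -0.0013] [86 87 90]
245 [ 0.5688  0.058  -0.002 ] [86 87 90]
248 [ 0.5689  0.0496 -0.0019] [85 88 90]
```

View pics/crop.png

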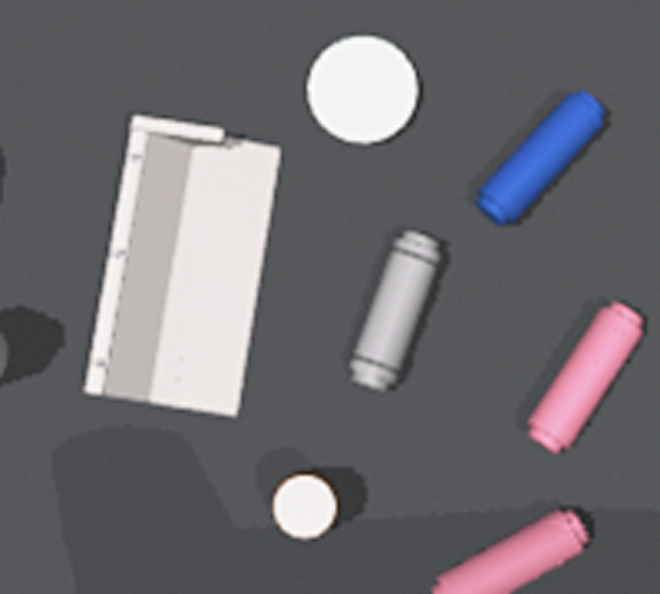

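The crop confirms the grey column with stepped end caps at crop (397,310), cradle ramp facing it, stop plate at the upper left. The amber jar is at crop (305,506) and the dish at (363,90). Next I take edges by colour and cast them onto the known heights.

```bash
cat >> h.py <<'E'
def column(im,d,c,lo=100,box=(262,172,300,236),z=.02):
    x0,y0,x1,y1=box; s=im[y0:y1,x0:x1].astype(int)
    m=((s.min(2)>lo)&(np.ptp(s,axis=2)<25)).astype(np.uint8)
    n,l,st,_=cv2.connectedComponentsWithStats(m); k=1+np.argmax(st[1:,4])
    yy,xx=np.nonzero(l==k); P=onplane(np.c_[xx+x0,yy+y0],c,z)[:,:2]
    m=P.mean(0); u=np.linalg.svd(P-m,full_matrices=0)[2][0]; u*=np.sign(u[0]); w=np.array([-u[1],u[0]])
    a,b=(P-m)@u,(P-m)@w
    ctr=m+u*(a.max()+a.min())/2+w*(np.percentile(b,99)+np.percentile(b,1))/2
    return ctr,u,np.ptp(a),np.ptp(b),len(xx)
E
python3 - <<'E'
from h import *
z=np.load('pics/top0.npz');im,d=z['im'],z['d'];c=ctrl.get_calibration('top')
for lo in (100,115,130):print(lo,column(im,d,c,lo))
g=im.min(2).astype(float)
V=[];E=[];B=[]
for y in range(162,228):
    r=g[y]
    x=np.arange(205,250); e=[i for i in range(222,250) if r[i]>160>=r[i+1]]
    if e:i=e[-1];E.append([i+(r[i]-160)/(r[i]-r[i+1]),y])
    v=[i for i in range(198,224) if r[i]<207<=r[i+1]]
    if v:i=v[-1];V.append([i+(207-r[i])/(r[i+1]-r[i]),y])
def line(px,h):
    P=onplane(px,c,h)[:,:2]; vx,vy,x,y=cv2.fitLine(P.astype(np.float32),cv2.DIST_HUBER,0,.01,.01).ravel()
    s=np.sign(vx);u=np.array([vx,vy])*s; print(h,len(px),'dir',u,np.degrees(np.arctan2(u[1],u[0])),'pt',x,y); return u,np.array([x,y])
u1,p1=line(E,0.);u2,p2=line(V,.002)
w=np.array([-u2[1],u2[0]]);print('dist V-ramp toe',(p2-p1)@w,'exp .073')
# ends: along V line sample: open end and stop
s=np.arange(-.16,.16,.001)
for off,h in ((-.05,.0062),(-.06,.0035),(.042,.038)):
    Q=np.c_[p2+s[:,None]*u2+off*w,np.full(len(s),h)]
    from scipy.spatial.transform import Rotation as R
    Rm=R.from_quat(c['rotation']); 
    pc=Rm.inv().apply(Q-c['position']); uv=cv2.projectPoints(pc,np.zeros(3),np.zeros(3),c['K'],c['dist'])[0].reshape(-1,2)
    val=cv2.remap(g.astype(np.float32),uv[:,0].astype(np.float32)[None],uv[:,1].astype(np.float32)[None],cv2.INTER_LINEAR)[0]
    k=np.nonzero(val>160)[0]; print(off,'white s',s[k[0]],s[k[-1]],'mid',p2+u2*(s[k[0]]+s[k[-1]])/2)
for nm,p,h in(('amber',(252,263.5),.065),('dish',(270,137),.016),('bottle',(146,215),.1)):print(nm,onplane([p],c,h))
E
```

```text
100 (array([ 0.54485327, -0.03663121]), array([ 0.94459105, -0.32824953]), np.float64(0.13471362627385142), np.float64(0.03939980547747858), 678)
115 (array([ 0.54471726, -0.03665649]), array([ 0.94361247, -0.33105213]), np.float64(0.13450242318878267), np.float64(0.03738653477696294), 635)
130 (array([ 0.54483034, -0.03667334]), array([ 0.94252556, -0.33413407]), np.float64(0.13286510419099695), np.float64(0.03520474185686667), 585)
0.0 66 dir [ 0.9901689  -0.13987651] -8.040701 pt 0.5640594 0.07801208
0.002 66 dir [ 0.99034816 -0.13860206] -7.966962 pt 0.5445692 0.15549272
dist V-ramp toe 0.074031435 exp .073
-0.05 white s -0.07899999999999993 0.15000000000000027 mid [0.57972655 0.15057235]
-0.06 white s -0.07899999999999993 0.15000000000000027 mid [0.57972655 0.15057235]
0.042 white s -0.07999999999999993 0.15200000000000027 mid [0.58022173 0.15050305]
amber [[0.38410982 0.03318508 0.065     ]]
dish [[ 0.73111001 -0.00925504  0.016     ]]
bottle [[0.50237798 0.30343269 0.1       ]]
```

Call:
drive_tool(
  offset=[
    [0.31,0.49,0],
    [0.63,0.98,0],
  ],
  rotation=[
    [0,0,0.022],
    [0,0,0.044],
  ],
  grip=0.8,
)

```text
t: 0.35
tcp_pos: [0.2294, -0.5454, 0.2137]
eef_rot: [0.978, 0.207, 0.0, -0.001]
force: [0.5, 1.0, 0.1]
opening: 0.846
```

Call:
drive_tool(
  offset=[
    [0.31,0.49,0],
    [0.63,0.98,0],
  ],
  rotation=[
    [0,0,0.022],
    [0,0,0.044],
  ],
)

```text
t: 0.6
tcp_pos: [0.2801, -0.4665, 0.2141]
eef_rot: [0.961, 0.275, 0.0, -0.0]
force: [-0.0, -0.2, -0.4]
opening: 0.797
```

Call:
drive_tool(
  offset=[
    [0.31,0.49,0],
    [0.63,0.98,0],
  ],
  rotation=[
    [0,0,0.022],
    [0,0,0.044],
  ],
)

```text
t: 0.85
tcp_pos: [0.3305, -0.3881, 0.2141]
eef_rot: [0.94, 0.341, -0.0, -0.0]
force: [0.7, -0.7, -0.1]
opening: 0.802
```

Call:
drive_tool(
  offset=[
    [0.31,0.49,0],
    [0.63,0.98,0],
  ],
  rotation=[
    [0,0,0.022],
    [0,0,0.044],
  ],
)

```text
t: 1.1
tcp_pos: [0.3808, -0.3097, 0.2142]
eef_rot: [0.914, 0.405, -0.0, -0.0]
force: [0.6, -0.9, -0.3]
opening: 0.802
```

Call:
drive_tool(
  offset=[
    [0.31,0.49,0],
    [0.63,0.98,0],
  ],
  rotation=[
    [0,0,0.022],
    [0,0,0.044],
  ],
)

```text
t: 1.35
tcp_pos: [0.4312, -0.2314, 0.2143]
eef_rot: [0.884, 0.467, -0.0, -0.0]
force: [0.5, 0.1, 0.8]
opening: 0.804
```

Call:
drive_tool(
  offset=[
    [0.31,0.48,0],
    [0.63,0.96,0],
  ],
  rotation=[
    [0,0,0.022],
    [0,0,0.044],
  ],
)

```text
t: 1.6
tcp_pos: [0.4816, -0.1546, 0.2143]
eef_rot: [0.85, 0.527, -0.0, -0.0]
force: [0.8, -0.4, -0.1]
opening: 0.797
```

Call:
drive_tool(
  offset=[
    [0.31,0.45,0],
    [0.6,0.9,0],
    [0.6,0.9,0],
  ],
  rotation=[
    [0,0,0.022],
    [0,0,0.04],
    [0,0,0.04],
  ],
)

```text
t: 1.98
tcp_pos: [0.5298, -0.082, 0.214]
eef_rot: [0.815, 0.58, -0.0, -0.001]
force: [-0.4, -0.3, 0.1]
opening: 0.801
```

Call:
drive_tool(
  offset=[
    [0,0,-0.5],
    [0,0,-1],
  ],
  rotation=[
    [0,0,0],
    [0,0,0],
  ],
)

```text
t: 2.22
tcp_pos: [0.5291, -0.0849, 0.134]
eef_rot: [0.816, 0.578, 0.0, 0.001]
force: [-0.1, -0.2, -0.2]
opening: 0.798
```

Call:
drive_tool(
  offset=[
    [0,0,-0.5],
    [0,0,-1],
    [0,0,-1],
  ],
  rotation=[
    [0,0,0],
    [0,0,0],
    [0,0,0],
  ],
)

```text
t: 2.6
tcp_pos: [0.5255, -0.0841, 0.0508]
eef_rot: [0.816, 0.578, -0.003, -0.003]
force: [0.2, -0.1, 1.4]
opening: 0.799
```

Call:
drive_tool(
  offset=[
    [0,0,-0.25],
    [0,0,-0.5],
    [0,0,-0.5],
  ],
  rotation=[
    [0,0,0],
    [0,0,0],
    [0,0,0],
  ],
)

```text
t: 2.98
tcp_pos: [0.5289, -0.0845, 0.0151]
eef_rot: [0.816, 0.578, -0.0, -0.0]
force: [-0.0, 0.3, 0.5]
opening: 0.8
```

Run:
```python
from h import *
im,d,c=grab('side','side1.png');x=im[110:270,150:350]
cv2.imwrite('pics/side1c.png',cv2.cvtColor(cv2.resize(x,None,fx=3.3,fy=3.3,interpolation=cv2.INTER_CUBIC),cv2.COLOR_RGB2BGR));print(ctrl.sense()['tcp_pos'])
```

```text
[ 0.52978561 -0.08467089  0.01599085]
```

View pics/side1c.png

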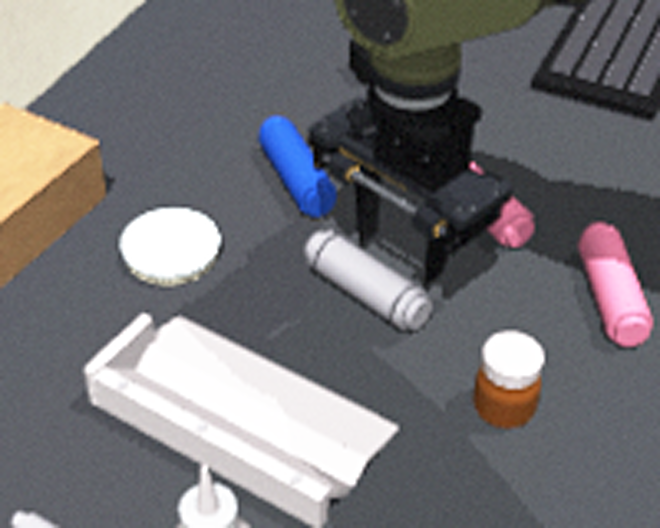

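Call:
drive_tool(
  offset=[
    [0.02,0.06,-0.02],
    [0.04,0.11,-0.04],
    [0.05,0.16,-0.04],
    [0.06,0.19,-0.04],
    [0.07,0.22,-0.04],
  ],
  rotation=[
    [0,0,0],
    [0,0,0],
    [0,0,0],
    [0,0,0],
    [0,0,0],
  ],
)

```text
t: 3.65
tcp_pos: [0.5349, -0.0663, 0.0115]
eef_rot: [0.816, 0.579, -0.0, 0.0]
force: [0.5, 0.4, -0.6]
opening: 0.801
```

Call:
drive_tool(
  offset=[
    [0.015,0.04,0],
    [0.03,0.09,0],
    [0.05,0.145,0],
    [0.065,0.205,0],
    [0.085,0.265,0],
  ],
  rotation=[
    [0,0,0.002],
    [0,0,0.004],
    [0,0,0.007],
    [0,0,0.01],
    [0,0,0.013],
  ],
)

```text
t: 4.28
tcp_pos: [0.5417, -0.0449, 0.0114]
eef_rot: [0.803, 0.595, 0.0, -0.0]
force: [-0.5, -0.1, 0.4]
opening: 0.797
```

Call:
drive_tool(
  offset=[
    [0.015,0.055,0],
    [0.03,0.11,0],
    [0.045,0.17,0],
    [0.06,0.225,0],
    [0.075,0.28,0],
  ],
  rotation=[
    [0,0,0.003],
    [0,0,0.006],
    [0,0,0.009],
    [0,0,0.012],
    [0,0,0.015],
  ],
)

```text
t: 4.9
tcp_pos: [0.5477, -0.0226, 0.0114]
eef_rot: [0.789, 0.614, -0.0, -0.0]
force: [-0.8, -0.6, 0.2]
opening: 0.801
```

Run:
```python
from h import *
im,d,c=grab('side','side2.png');x=im[110:270,150:350]
grab('top','top2.png')
cv2.imwrite('pics/side2c.png',cv2.cvtColor(cv2.resize(x,None,fx=3.3,fy=3.3,interpolation=cv2.INTER_CUBIC),cv2.COLOR_RGB2BGR));print(ctrl.sense()['tcp_pos'])
```

```text
[ 0.54775629 -0.02242142  0.01145677]
```

View pics/side2c.png

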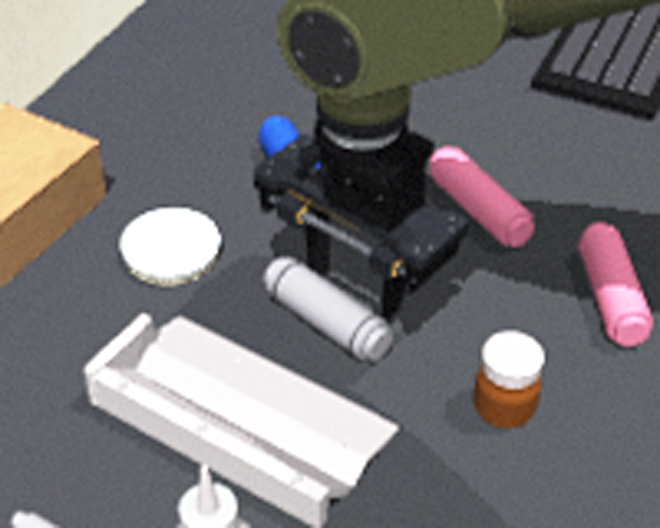

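Call:
drive_tool(
  offset=[
    [0.013,0.056,0],
    [0.026,0.112,0],
    [0.039,0.168,0],
    [0.052,0.224,0],
    [0.065,0.28,0],
  ],
  rotation=[
    [0,0,0.003],
    [0,0,0.006],
    [0,0,0.008],
    [0,0,0.01],
    [0,0,0.012],
  ],
)

```text
t: 5.62
tcp_pos: [0.5529, -0.0002, 0.0114]
eef_rot: [0.778, 0.629, -0.0, -0.0]
force: [0.2, -0.2, 0.3]
opening: 0.803
```

Call:
drive_tool(
  offset=[
    [0.011,0.056,0],
    [0.022,0.112,0],
    [0.033,0.168,0],
    [0.044,0.226,0],
    [0.055,0.282,0],
  ],
  rotation=[
    [0,0,0.003],
    [0,0,0.006],
    [0,0,0.008],
    [0,0,0.01],
    [0,0,0.012],
  ],
)

```text
t: 6.25
tcp_pos: [0.5573, 0.0224, 0.0114]
eef_rot: [0.766, 0.643, -0.0, -0.0]
force: [-0.3, -0.7, 0.8]
opening: 0.802
```

Call:
drive_tool(
  offset=[
    [0.009,0.056,0],
    [0.018,0.112,0],
    [0.027,0.168,0],
    [0.036,0.226,0],
    [0.045,0.282,0],
  ],
  rotation=[
    [0,0,0.003],
    [0,0,0.006],
    [0,0,0.008],
    [0,0,0.0095],
    [0,0,0.011],
  ],
)

```text
t: 6.88
tcp_pos: [0.5611, 0.0446, 0.0116]
eef_rot: [0.754, 0.656, -0.0, 0.0]
force: [-1.1, -7.8, 4.8]
opening: 0.803
```

Run:
```python
from h import *
im,d,c=grab('side','side3.png');x=im[110:270,150:350]
cv2.imwrite('pics/side3c.png',cv2.cvtColor(cv2.resize(x,None,fx=3.3,fy=3.3,interpolation=cv2.INTER_CUBIC),cv2.COLOR_RGB2BGR))
p=ctrl.sense()['tcp_pos'][:2]-[.58,.1503];u=np.array([.9903,-.139]);print(p@u,p@[.139,.9903])
```

```text
-0.0040446536577201375 -0.10712016413872302
```

View pics/side3c.png

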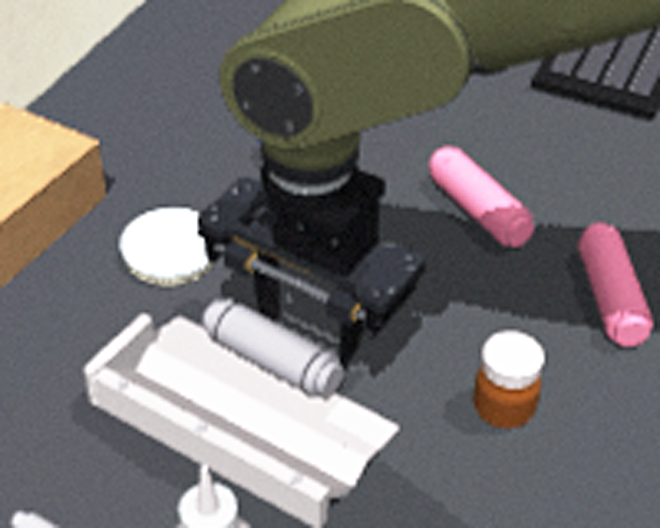

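Call:
drive_tool(
  offset=[
    [0.008,0.055,0.012],
    [0.015,0.11,0.024],
    [0.023,0.164,0.036],
    [0.03,0.218,0.048],
    [0.038,0.272,0.06],
  ],
  rotation=[
    [0,0,0],
    [0,0,0],
    [0,0,0],
    [0,0,0],
    [0,0,0],
  ],
)

```text
t: 7.55
tcp_pos: [0.5646, 0.0647, 0.0173]
eef_rot: [0.754, 0.656, -0.001, 0.002]
force: [-1.8, -8.8, 6.0]
opening: 0.8
```

Call:
drive_tool(
  offset=[
    [0.008,0.055,0.012],
    [0.015,0.11,0.024],
    [0.023,0.164,0.036],
    [0.03,0.218,0.048],
    [0.038,0.272,0.06],
  ],
  rotation=[
    [0,0,0],
    [0,0,0],
    [0,0,0],
    [0,0,0],
    [0,0,0],
  ],
)

```text
t: 8.18
tcp_pos: [0.5675, 0.0864, 0.022]
eef_rot: [0.754, 0.656, -0.001, 0.002]
force: [-0.4, -9.6, 5.9]
opening: 0.801
```

Call:
drive_tool(
  offset=[
    [0.006,0.04,0.01],
    [0.01,0.08,0.02],
    [0.016,0.12,0.03],
    [0.022,0.16,0.04],
    [0.027,0.2,0.04],
  ],
  rotation=[
    [0,0,0],
    [0,0,0],
    [0,0,0],
    [0,0,0],
    [0,0,0],
  ],
)

```text
t: 8.8
tcp_pos: [0.5687, 0.1048, 0.0239]
eef_rot: [0.754, 0.656, -0.0, -0.0]
force: [-0.1, 0.6, 0.7]
opening: 0.8
```

Run:
```python
from h import *
im,d,c=grab('side','side4.png');x=im[110:270,150:350]
cv2.imwrite('pics/side4c.png',cv2.cvtColor(cv2.resize(x,None,fx=3.3,fy=3.3,interpolation=cv2.INTER_CUBIC),cv2.COLOR_RGB2BGR))
p=ctrl.sense()['tcp_pos'][:2]-[.58,.1503];u=np.array([.9903,-.139]);print(p@u,p@[.139,.9903])
```

```text
-0.004833522020671348 -0.046358119776990774
```

View pics/side4c.png

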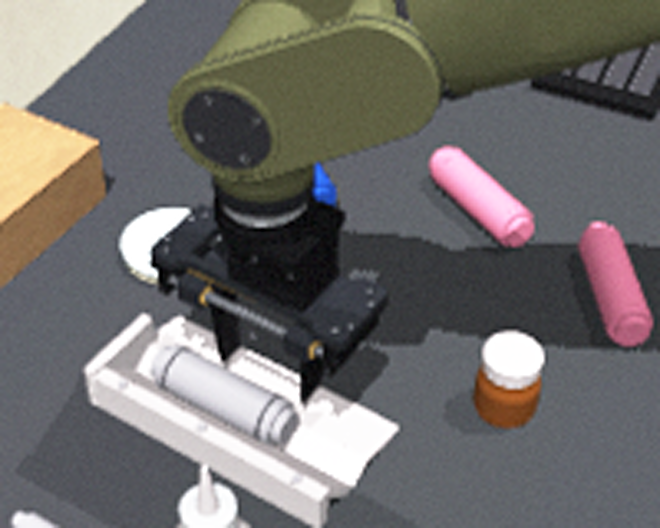

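Column is in the groove (crop (225,395)), right of the stop with a gap of a few centimetres. Next: lift, close, and go to the open end.

Call:
drive_tool(
  offset=[
    [-0.01,-0.08,0.05],
    [-0.01,-0.08,0.5],
    [-0.01,-0.08,1],
    [-0.01,-0.08,1],
  ],
  rotation=[
    [0,0,0],
    [0,0,0],
    [0,0,0],
    [0,0,0],
  ],
)

```text
t: 9.35
tcp_pos: [0.5712, 0.0976, 0.1089]
eef_rot: [0.755, 0.656, 0.003, 0.002]
force: [0.1, -0.6, 0.5]
opening: 0.801
```

Call:
drive_tool(
  offset=[
    [-0.5,0.3,0.1],
    [-1,0.7,0.1],
    [-1,0.7,0.1],
  ],
  rotation=[
    [0,0,0],
    [0,0,0],
    [0,0,0],
  ],
  grip=0,
)

```text
t: 9.72
tcp_pos: [0.4853, 0.1547, 0.1106]
eef_rot: [0.754, 0.657, -0.001, -0.001]
force: [0.5, -0.2, 0.3]
opening: 0.54
```

Run:
```python
from h import *
im,d,c=grab('side','side5.png');x=im[160:270,160:300]
cv2.imwrite('pics/side5c.png',cv2.cvtColor(cv2.resize(x,None,fx=5,fy=5,interpolation=cv2.INTER_CUBIC),cv2.COLOR_RGB2BGR))
grab('top','top5.png')
s=ctrl.sense();p=s['tcp_pos'][:2]-[.58,.1503];u=np.array([.9903,-.139]);print(p@u,p@[.139,.9903],s['tcp_pos'],s['opening'])
```

```text
-0.09177199919537017 -0.009522501198206855 [0.48779595 0.15362612 0.11159126] 0.45794652044192985
```

View pics/side5c.png

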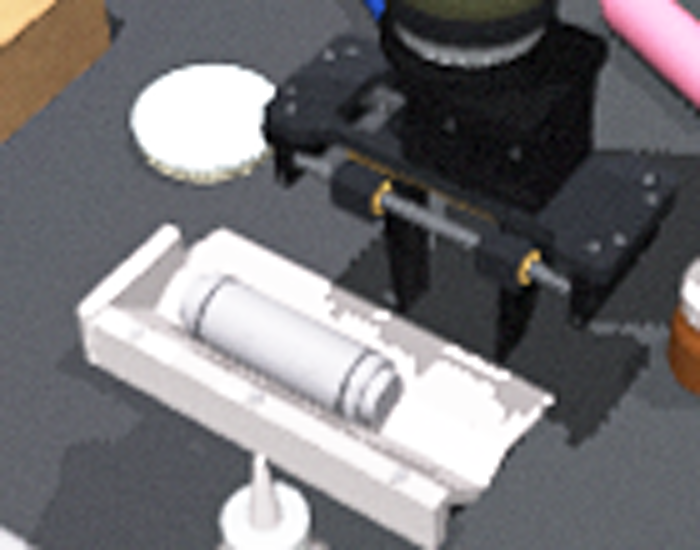

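Run:
```python
from h import *
c=ctrl.get_calibration('side')
for q in ((382,393),(193,298),(135,280)):
    P=onplane([(160+q[0]/5,160+q[1]/5)],c,.027)[0];p=P[:2]-[.58,.1503];print(P.round(4),p@[.9903,-.139],p@[.139,.9903])
```

```text
[0.5287 0.1511 0.027 ] -0.050893676456093 -0.006381825192089645
[0.6526 0.1365 0.027 ] 0.07380083349647164 -0.003596044439292202
[0.6885 0.139  0.027 ] 0.10900298400758517 0.0038514425516413308
```

Call:
drive_tool(
  offset=[
    [0.01,0.08,0],
    [0.01,0.08,-0.1],
    [0.01,0.08,-0.4],
    [0.01,0.08,-0.5],
    [0.01,0.08,-0.5],
  ],
  rotation=[
    [0,0,0],
    [0,0,0],
    [0,0,0],
    [0,0,0],
    [0,0,0],
  ],
)

```text
t: 10.45
tcp_pos: [0.4886, 0.1598, 0.0713]
eef_rot: [0.755, 0.656, -0.001, -0.0]
force: [0.8, -0.5, 0.0]
opening: 0.005
```

Call:
drive_tool(
  offset=[
    [0,0,-0.2],
    [0,0,-0.4],
    [0,0,-0.6],
    [0,0,-0.6],
  ],
  rotation=[
    [0,0,0],
    [0,0,0],
    [0,0,0],
    [0,0,0],
  ],
)

```text
t: 10.95
tcp_pos: [0.4873, 0.1598, 0.022]
eef_rot: [0.755, 0.656, -0.002, -0.001]
force: [0.5, 0.0, -0.1]
opening: 0.007
```

Run:
```python
from h import *
im,d,c=grab('side','side6.png');x=im[160:270,160:300]
cv2.imwrite('pics/side6c.png',cv2.cvtColor(cv2.resize(x,None,fx=5,fy=5,interpolation=cv2.INTER_CUBIC),cv2.COLOR_RGB2BGR))
s=ctrl.sense();p=s['tcp_pos'][:2]-[.58,.1503];u=np.array([.9903,-.139]);print(p@u,p@[.139,.9903],s['tcp_pos'],s['opening'],s['force'])
```

```text
-0.09216432592673758 -0.0031634357801113766 [0.48829133 0.15997794 0.02312475] 0.004578246054564167 [-0.28006938  0.4095271   0.06884857]
```

View pics/side6c.png

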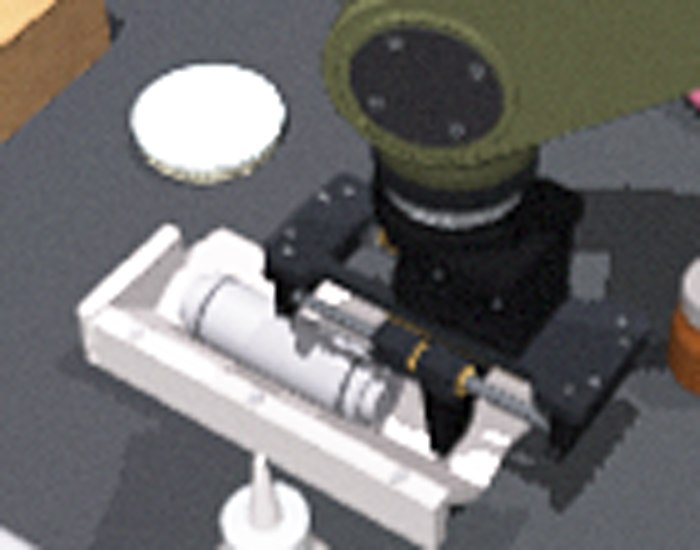

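Call:
drive_tool(
  offset=[
    [0.054,-0.008,0],
    [0.108,-0.015,0],
    [0.163,-0.023,0],
    [0.218,-0.03,0],
    [0.272,-0.038,0],
  ],
  rotation=[
    [0,0,0],
    [0,0,0],
    [0,0,0],
    [0,0,0],
    [0,0,0],
  ],
)

```text
t: 11.62
tcp_pos: [0.5112, 0.1571, 0.0243]
eef_rot: [0.755, 0.656, 0.0, 0.0]
force: [0.8, -0.7, -0.2]
opening: 0.005
```

Call:
drive_tool(
  offset=[
    [0.054,-0.008,0],
    [0.108,-0.015,0],
    [0.163,-0.023,0],
    [0.218,-0.03,0],
    [0.26,-0.036,0],
  ],
  rotation=[
    [0,0,0],
    [0,0,0],
    [0,0,0],
    [0,0,0],
    [0,0,0],
  ],
)

```text
t: 12.25
tcp_pos: [0.5301, 0.1544, 0.024]
eef_rot: [0.755, 0.656, -0.002, -0.001]
force: [-5.9, 0.3, 5.3]
opening: 0.005
```

Call:
drive_tool(
  offset=[
    [0.01,-0.001,0],
    [0.02,-0.003,0],
    [0.03,-0.004,0],
    [0.04,-0.006,0],
    [0.05,-0.007,0],
  ],
  rotation=[
    [0,0,0],
    [0,0,0],
    [0,0,0],
    [0,0,0],
    [0,0,0],
  ],
)

```text
t: 12.88
tcp_pos: [0.534, 0.1539, 0.024]
eef_rot: [0.754, 0.656, -0.002, -0.002]
force: [-6.5, 0.6, 4.6]
opening: 0.004
```

Call:
drive_tool(
  offset=[
    [0.012,-0.002,0],
    [0.024,-0.003,0],
    [0.036,-0.005,0],
    [0.048,-0.007,0],
    [0.06,-0.008,0],
  ],
  rotation=[
    [0,0,0],
    [0,0,0],
    [0,0,0],
    [0,0,0],
    [0,0,0],
  ],
)

```text
t: 13.5
tcp_pos: [0.5387, 0.1532, 0.024]
eef_rot: [0.755, 0.656, -0.002, -0.002]
force: [-7.6, 0.9, 5.3]
opening: 0.004
```

Call:
drive_tool(
  offset=[
    [0.012,-0.002,0],
    [0.024,-0.003,0],
    [0.036,-0.005,0],
  ],
  rotation=[
    [0,0,0],
    [0,0,0],
    [0,0,0],
  ],
)

```text
t: 13.88
tcp_pos: [0.5416, 0.1528, 0.024]
eef_rot: [0.755, 0.656, -0.002, -0.002]
force: [-6.3, 0.5, 5.2]
opening: 0.007
```

Call:
drive_tool(
  offset=[
    [0.01,-0.001,0],
    [0.02,-0.003,0],
    [0.03,-0.004,0],
  ],
  rotation=[
    [0,0,0],
    [0,0,0],
    [0,0,0],
  ],
)

```text
t: 14.25
tcp_pos: [0.5441, 0.1524, 0.024]
eef_rot: [0.755, 0.656, -0.002, -0.001]
force: [-5.2, 1.2, 3.7]
opening: -0.001
```

Call:
drive_tool(
  offset=[
    [0.01,-0.001,0],
    [0.02,-0.003,0],
    [0.03,-0.004,0],
  ],
  rotation=[
    [0,0,0],
    [0,0,0],
    [0,0,0],
  ],
)

```text
t: 14.62
tcp_pos: [0.5464, 0.1521, 0.024]
eef_rot: [0.755, 0.656, -0.002, -0.002]
force: [-7.0, 0.2, 5.4]
opening: 0.006
```

Run:
```python
from h import *
im,d,c=grab('side','side7.png');x=im[180:260,165:265]
cv2.imwrite('pics/side7c.png',cv2.cvtColor(cv2.resize(x,None,fx=7,fy=7,interpolation=cv2.INTER_CUBIC),cv2.COLOR_RGB2BGR))
```

```text
(no output)
```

View pics/side7c.png

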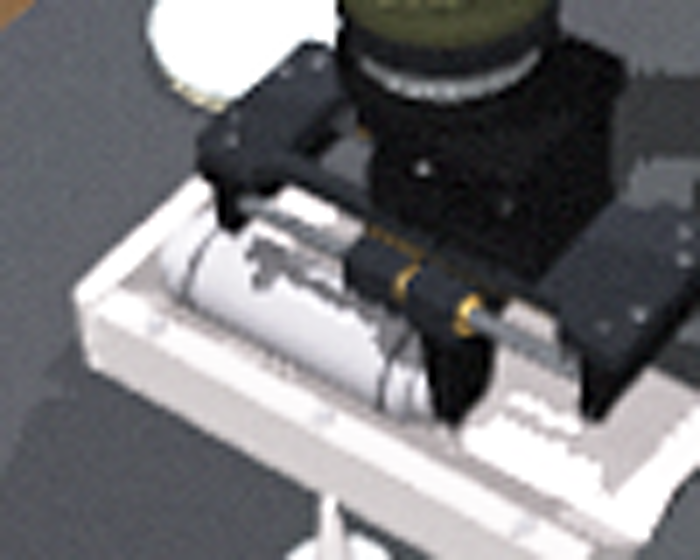

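The column is seated and sliding. A small gap to the stop still shows at crop (150,270), so I keep pushing until the force jumps.

Call:
drive_tool(
  offset=[
    [0.01,-0.001,0],
    [0.02,-0.003,0],
    [0.03,-0.004,0],
  ],
  rotation=[
    [0,0,0],
    [0,0,0],
    [0,0,0],
  ],
)

```text
t: 15.05
tcp_pos: [0.5466, 0.1521, 0.024]
eef_rot: [0.755, 0.656, -0.004, -0.004]
force: [-14.7, 2.0, 12.0]
opening: 0.002
```

Call:
drive_tool(
  offset=[
    [0.01,-0.001,0],
    [0.02,-0.003,0],
    [0.03,-0.004,0],
  ],
  rotation=[
    [0,0,0],
    [0,0,0],
    [0,0,0],
  ],
)

```text
t: 15.42
tcp_pos: [0.5466, 0.1521, 0.024]
eef_rot: [0.755, 0.656, -0.006, -0.006]
force: [-24.2, 1.8, 18.8]
opening: 0.007
```

Call:
drive_tool(
  offset=[
    [-0.06,0.008,0],
    [-0.15,0.02,0],
    [-0.3,0.042,0],
    [-0.4,0.056,0],
  ],
  rotation=[
    [0,0,0],
    [0,0,0],
    [0,0,0],
    [0,0,0],
  ],
)

```text
t: 15.92
tcp_pos: [0.5201, 0.1558, 0.0241]
eef_rot: [0.755, 0.656, -0.0, -0.0]
force: [0.0, -0.5, -0.2]
opening: 0.006
```

Call:
drive_tool(
  offset=[
    [0,0,0.4],
    [0,0,1],
    [0,0,1],
  ],
  rotation=[
    [0,0,0],
    [0,0,0],
    [0,0,0],
  ],
)

```text
t: 16.3
tcp_pos: [0.5241, 0.1565, 0.1093]
eef_rot: [0.755, 0.656, 0.004, 0.002]
force: [0.4, -0.1, -0.6]
opening: 0.004
```

Call:
drive_tool(
  offset=[
    [-0.3,-0.3,0.5],
    [-0.6,-0.8,1],
    [-0.8,-1,1],
    [-0.8,-1,1],
  ],
  rotation=[
    [0,0,0],
    [0,0,0],
    [0,0,0],
    [0,0,0],
  ],
)

```text
t: 16.8
tcp_pos: [0.456, 0.0752, 0.1836]
eef_rot: [0.755, 0.656, 0.0, -0.0]
force: [0.2, 0.4, -0.0]
opening: 0.001
```

Call:
drive_tool(
  offset=[
    [-0.3,-0.5,0],
    [-0.5,-1,0],
    [-0.5,-1,0],
  ],
  rotation=[
    [0,0,0],
    [0,0,0],
    [0,0,0],
  ],
)

```text
t: 17.18
tcp_pos: [0.4162, -0.0052, 0.1828]
eef_rot: [0.756, 0.655, -0.001, -0.001]
force: [0.1, 0.1, -0.1]
opening: 0.006
```

Run:
```python
from h import *
im,d,c=grab('side','side8.png');x=im[195:270,165:275]
a=cv2.resize(x,None,fx=6,fy=6,interpolation=cv2.INTER_CUBIC)[:300]
im,d,c=grab('top','top8.png');x=im[140:240,180:290]
b=cv2.resize(x[:50],None,fx=6,fy=6,interpolation=cv2.INTER_CUBIC)
a=cv2.resize(a,(660,300));cv2.imwrite('pics/f8.png',cv2.cvtColor(np.vstack([a,b[:300]]),cv2.COLOR_RGB2BGR))
print(ctrl.sense()['tcp_pos'])
```

```text
[ 0.41691414 -0.00378136  0.18328434]
```

View pics/f8.png

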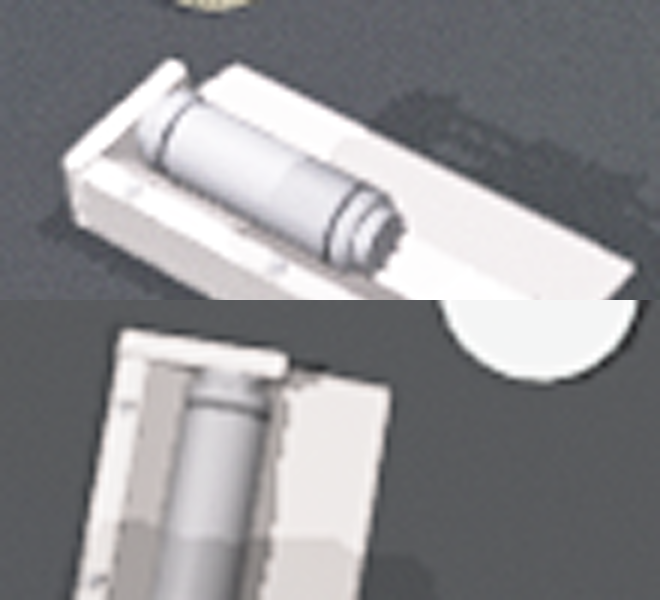

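Run:
```python
from h import *
c=ctrl.get_calibration('side')
P=onplane([(165+385/6,195+238/6)],c,.027)[0][:2]-[.58,.1503];print('rear end',P@[.9903,-.139],P@[.139,.9903],'exp -.025,-.003')
c=ctrl.get_calibration('top')
im=cv2.imread('pics/top8.png');o=cv2.imread('pics/top0.png')
cv2.imwrite('pics/t8.png',cv2.resize(im[130:260,90:360],None,fx=2.9,fy=2.9,interpolation=cv2.INTER_CUBIC))
for n in('side',):
    a,b=cv2.imread('pics/side0.png'),cv2.imread('pics/side8.png')
    for nm,(x,y,r) in dict(dish=(202,184,16),amber=(304,225,16),bottle=(215,285,24),jar=(150,312,20),guard=(164,272,14),tape=(268,122,14),blue=(240,160,16),pink=(296,169,18),pink2=(336,196,18)).items():
        s=a[y-r:y+r,x-r:x+r];t=b[y-r-6:y+r+6,x-r-6:x+r+6]
        m=cv2.matchTemplate(t,s,cv2.TM_CCOEFF_NORMED);_,v,_,l=cv2.minMaxLoc(m);print(nm,round(v,2),l[0]-6,l[1]-6)
```

```text
rear end -0.027328945314615882 -0.006704522215169972 exp -.025,-.003
dish 1.0 0 0
amber 1.0 0 0
bottle 1.0 0 0
jar 1.0 0 0
guard 1.0 0 0
tape 0.9 0 0
blue 1.0 0 0
pink 0.75 0 0
pink2 0.9 0 0
```

View pics/t8.png

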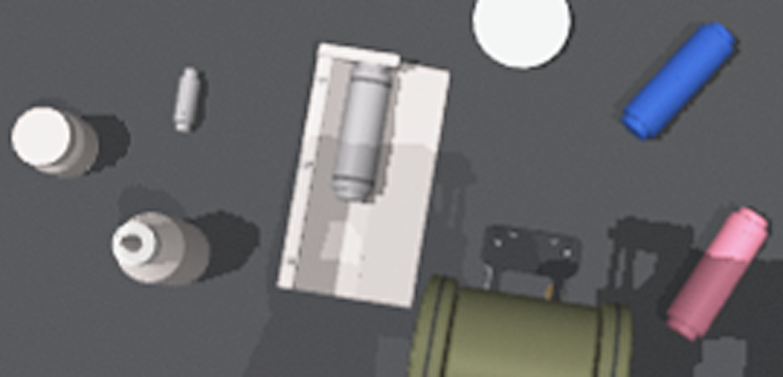

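```bash
python3 -c "
from station import ctrl
print(ctrl.job_done())"
```

```text
the job is handed in; nothing more can be done
None
```

The column is in the V groove with its end against the stop, and I handed the job in at about 17.3 s of the 51 s. I rolled it across the bench and up the ramp with two fingertips, squaring it up on the way. It dropped into the groove, and I then pushed it endways with the closed fingers.

**At the stop:** the push stalled with the force rising from about 7 N to 24 N and no further movement. In the final top view the column's end meets the stop plate.

**Seating:** I measured its rear end at cradle x = -27 mm (expected -25) and y = -7 mm (expected -3). The x difference is about the calibration's 2 mm. The y difference is larger, though the final side and top views show it seated in the groove.

**Bystanders and arm:** image matching of the bystanders and look-alikes between the first and last side views found no shift. The match was weaker for one pink column (0.75), the other pink column (0.9) and the tape dispenser (0.9). The arm ended about 0.18 m above the bench, clear of everything.

**Unexplained reading:** during the endways push there was an upward force on the tool of about three quarters of the push force (up to 19 N). I took this as friction on the column's end cap but did not confirm it.

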